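# Assemble two flange bearing units

### The job

Two cast flange bearing housings, one square and one oval, lie open on the plywood board at the right of the desk; their two ball bearings and two aluminium end covers lie among other turned parts on the cardboard at the left. Drop the bearing that fits each housing fully down into its seat and then put the cover that belongs to that housing over the bearing, so that it sits down all round on the housing's machined face: the large bearing and large cover belong to the square housing, the small bearing and small cover to the oval one. Leave the middle-sized bearing and the two bushings where they lie, and do not push the housings about.

Things in the scene. Friction and masses are not known exactly. Their poses are not given: they have to be found in the camera images.
- square_housing: Dark grey cast flange bearing housing, 0.9 kg, loose on a 12 mm plywood board: square flange 88 x 88 x 10 mm, four bolt holes; round boss 70 mm across, its bright top face 19 mm above the underside. Seat in the boss: 45 mm diameter, floor 10 mm above the underside, mouth bevelled out to 52 mm over the upper 6 mm. Origin: on the seat's axis, at the underside; z up, x and y along the flange's sides.
- oval_housing: Dark grey cast flange bearing housing, 0.5 kg, loose on a 12 mm plywood board: oval two-bolt flange 98 mm long (its y), 58 wide, 9 thick; round boss 54 mm across, its bright top face 16 mm above the underside. Seat in the boss: 29 mm diameter, floor 9 mm above the underside, mouth bevelled out to 36 mm over the upper 4.5 mm. Origin: on the seat's axis, at the underside; z up.
- large_bearing: Largest of three ball bearings: steel rings, black seals, 42 mm outside diameter, 20 mm bore, 18 mm high, 0.12 kg, lying flat on a 3 mm cardboard sheet; the same either way up. Seated in the square housing it stands 9 mm proud of the face, so grip it across its outside on the upper 8 mm. Origin: centre of the underside, z along its axis.
- small_bearing: Smallest of three ball bearings: steel rings, black seals, 26 mm outside diameter, 10 mm bore, 14 mm high, 0.05 kg, lying flat on a 3 mm cardboard sheet; the same either way up. Seated in the oval housing it stands 7 mm proud of the face, so grip it across its outside on the upper 6 mm. Origin: centre of the underside, z along its axis.
- large_cover: Larger aluminium end cover: flat round cap without a hole, 64 mm diameter, 17 mm high, 0.07 kg, lying hollow side down on the cardboard. The hollow (49 mm diameter, 53 at its bevelled mouth, 10.5 deep) goes over the proud part of the large bearing; the rim sits on the square housing's face. Grip across its outside. Origin: centre of the rim plane underneath, z up out of the closed top.
- small_cover: Smaller aluminium end cover: flat round cap without a hole, 47 mm diameter, 15 mm high, 0.04 kg, lying hollow side down on the cardboard. The hollow (33 mm diameter, 37 at its bevelled mouth, 8.5 deep) goes over the proud part of the small bearing; the rim sits on the oval housing's face. Grip across its outside. Origin: centre of the rim plane underneath, z up out of the closed top.
- middle_bearing: Middle-sized ball bearing, 34 mm outside diameter, 16 mm bore, 16 mm high, steel with black seals, lying flat on the cardboard: a spare that belongs to neither housing and stays where it lies. Origin: centre of the underside.
- bushing_1: Turned brass bushing, 30 mm in diameter, 30 mm high with a narrower neck, standing upright on the cardboard: not part of the job. Origin: centre of the underside.
- bushing_2: Turned grey steel bushing, 30 mm in diameter, 30 mm high with a narrower neck, standing upright on the desk: not part of the job. Origin: centre of the underside.
Things that resemble listed ones, but are neither listed nor needed, are in the scene too. Leave any blue look-alike of the large_bearing alone.

How it is judged:
By the outcome, as a careful person would: the job done as asked, in the order asked, and still so for the second after the job is handed in, with the robot touching nothing.
It also fails if it takes over 109 s, if anything falls off the work surface, if the arm or the gripper's body presses on something with over 40 N, if the wrist force passes 120 N, or if a joint passes its speed limit or range.

### The arm

A 6-joint arm with a two-finger parallel gripper is mounted at the origin on a cart in front of the work surface, level with it; the furniture and walls round the work are solid. World frame = base frame: x ahead of the robot, y to its left, z up, the work surface at z = 0. Lengths are in mm, angles in rad, forces in N, time in s.
With the tool pointing down it reaches from about 425 to 1125 mm from the base axis. Payload 14.9 kg.
Tool frame: the origin (TCP) lies on the centre line of the jaws, within the pads' length; the fingertips stand arm.tip_extent ahead of it and the grasp point (between the pads) is the TCP (arm.tip_extent is the distance from the TCP to the fingertips, in mm); z points along the fingers, y is the line along which they close (so a half turn about z gives the same grasp; the last joint's range is limited). The gripper opens to 91 mm and grips with 3 to 60 N. Pads are 32 mm wide; open, the fingers measure 118 mm over their backs; the gripper's body (76 mm by 178 mm) begins 60 mm behind the grasp point.
Start: joints at [1.263, 0.379, 1.734, -0, 1.028, -0.033], TCP at [189.955, 673.747, 232.932] pointing down, gripper open.
Joint ranges: [-2.77, 2.77], [-0.74, 2.19], [0, 2.66], [-1.06, 4.2], [0.31, 2.87], [-3.08, 3.08]. Speed limits (rad/s): [1.89, 1.89, 2.39, 3.14, 3.14, 3.14].

### API

Orientations are given as a unit quaternion [w, x, y, z].
In Python, from station import arm gives the robot as it stands. The module is installed in compiled form; this text tells all that it offers.
- The arm moves only by the tool play_rows, never from a script. Its argument "rows" is a list of rows, each an object of numbers: "x", "y", "z": the shift along the tool's x, y, z in units of 600 mm (1.0 is 600 mm); "rx", "ry", "rz": the turn, a rotation vector about the tool's x, y, z in units of 90 degrees (1.0 is 90 degrees). In form: [{"x": .., "y": .., "z": .., "rx": .., "ry": .., "rz": ..}, ...]. A call has 1 to 8 rows; each row is the pose to reach, as a shift and turn from the pose commanded when the call began, along the tool's axes at that moment; what a row does not reach only later rows make up. A row lasts 1/8 s, in which the tool goes at most 62.5 mm and 10.7 degrees, less where a joint would pass 70% of its speed; a pose out of reach is approached as far as the arm can. A call with a number of a shift or a turn outside -1 to 1 is refused whole. A call with a gripper value outside its range is refused whole. "grip" is the closure, from -1 (fully open) to 1 (shut), set as the call begins (left out, the last holds). The fingers move at their own pace and stop on an object; "grip_force" is the grip in N (left out, the last holds). Time passes only in rows, so rows that repeat a pose let the fingers close. It gives the time, the measured TCP pose, the force, the opening and the grip force at its end, in the units of the state.
- arm.sense(): the state, without advancing time (a new reading comes with each control period).
- arm.get_image(name): name is "scene" or "top" or "wrist"; returns the picture (480x640x3 uint8, red, green, blue); there is no depth.
- arm.camera_params(name): a dict with "vfov" (degrees; the focal length in pixels is half the picture's height over the tangent of half this angle, whatever the lens; pixels are square), "cx", "cy" (the principal point, pixels), "extrinsics" (4x4, takes a point from camera to world coordinates). Camera axes: x right, y down, z forward; pixel columns grow to the right and rows downward; lengths in mm; the calibration is good to about 2 mm. A picture is of the moment at which its call begins: read the wrist's pose just before it. camera_params takes no time and is no camera call; for the wrist camera it gives the pose at the moment of the call.
- arm.hand_in(): hands the job in; it is judged then, once.
Trained networks look in the newest picture that a camera, given by its name, has taken for a name from the list of things; names that differ only in an ending like _2 or _b are one class to them, and where a whole thing is asked for, a point or a joint stands for the part that bears it (a point fixed in the world has none). Each returns a list of dicts, best first, with "conf" (0 to 1); they miss things now and then, are a little off and sometimes report something else, mostly with a low value. They report only what shows in the picture. A call takes as long as a camera call. They do not tell look-alikes from the thing itself.
- arm.spot_in(target, camera): "extent" ([centre column, centre row, width, height] in pixels, round what is visible of it).
- arm.pinpoint(target, camera): "location" ([row, column] in pixels: a listed point, or the origin of a listed thing).
The state is a dict: "t": time; "qpos": joint angles; "joint_velocities": joint speeds; "joint_efforts": joint torques, N m; "eef_pos": TCP position; "tool_rot": TCP orientation; "wrist_force": force on the tool from outside, world axes, zero at the start; "torque": the same for the moment, N m; "grip_width": opening from 0.0 (shut) to 1.0 (fully open); "grasp_force": force on a finger pad.
Only numpy, scipy, OpenCV 4.12 (cv2) and the standard library are available. Lean on these libraries where they do the work, as an engineer would, in place of code of your own. Each camera call takes 0.05 s, during which the arm holds its last target. There are 200 camera calls.

## Working session

There is one attempt and no reset: what is moved stays moved. The work goes in short steps, Python scripts to look and compute and a tool call to move; the robot and the scene stay as the last step left them, time stands still between calls to the robot, and variables do not carry over. Pictures are saved under pics/ and viewed, at most 14 in all, crops included, and the job is handed in when it is done.

Besides the shell and the picture viewer there is one more tool, called after ">>>" by a JSON object that holds its "method" and its "body". play_rows: Moves the arm, as the interface text tells. Shifts and turns lie within -1 to 1; 1 stands for 600 mm of shift or 90 degrees of turn. Its arguments: {"type":"object","properties":{"rows":{"type":"array","items":{"type":"object","properties":{"x":{"type":"number","minimum":-1,"maximum":1},"y":{"type":"number","minimum":-1,"maximum":1},"z":{"type":"number","minimum":-1,"maximum":1},"rx":{"type":"number","minimum":-1,"maximum":1},"ry":{"type":"number","minimum":-1,"maximum":1},"rz":{"type":"number","minimum":-1,"maximum":1}}}},"grip":{"type":"number"},"grip_force":{"type":"number"}},"required":["rows"]}

```bash
mkdir -p pics
cat > h.py <<'E'
import numpy as np, cv2
from station import arm
from scipy.spatial.transform import Rotation as R
def save(n,f,crop=None,s=1):
    im=arm.get_image(n)[:,:,::-1]
    if crop: im=im[crop[1]:crop[3],crop[0]:crop[2]]
    if s!=1: im=cv2.resize(im,None,fx=s,fy=s,interpolation=cv2.INTER_CUBIC)
    cv2.imwrite('pics/'+f,im)
def world(n,u,v,z):
    p=arm.camera_params(n);f=240/np.tan(np.radians(p['vfov']/2));E=np.array(p['extrinsics'])
    d=E[:3,:3]@np.array([(u-p['cx'])/f,(v-p['cy'])/f,1]);o=E[:3,3]
    return o+d*(z-o[2])/d[2]
def pix(n,P):
    p=arm.camera_params(n);f=240/np.tan(np.radians(p['vfov']/2));E=np.array(p['extrinsics'])
    c=E[:3,:3].T@(np.array(P)-E[:3,3]);return c[:2]/c[2]*f+[p['cx'],p['cy']]
def rot(): 
    q=arm.sense()['tool_rot'];return R.from_quat([q[1],q[2],q[3],q[0]])
def togo(P):
    s=arm.sense();return rot().inv().apply(np.array(P)-s['eef_pos'])/600
E
python3 - <<'E'
from h import *
np.set_printoptions(precision=3,suppress=True)
s=arm.sense();print(s,arm.tip_extent);print(rot().as_matrix())
save('top','top1.png');save('wrist','w1.png')
for n in('top','wrist'):
    p=arm.camera_params(n);print(n,p)
Z=dict(square_housing=12,oval_housing=12,large_bearing=3,small_bearing=3,large_cover=3,small_cover=3,middle_bearing=3,bushing_1=3)
for k,z in Z.items():
    for d in arm.pinpoint(k,'top')[:3]:
        r,c=d['location'];print(k,round(d['conf'],2),round(c),round(r),world('top',c,r,z))
E
```

```text
{'t': 0.0, 'qpos': array([ 1.263,  0.379,  1.735, -0.   ,  1.029, -0.033]), 'joint_velocities': array([ 0.   ,  0.001, -0.001,  0.001,  0.   , -0.   ]), 'joint_efforts': array([ -0.003, -76.372, -43.438,   0.065,   0.042,  -0.   ]), 'eef_pos': array([189.833, 673.359, 232.275]), 'tool_rot': array([-0.   ,  0.137,  0.991, -0.001]), 'wrist_force': array([ 0.411, -0.508, -0.998]), 'torque': array([0.005, 0.01 , 0.023]), 'grasp_force': 0.0, 'grip_width': 0.9964418738189376} 19.0
[[-0.962  0.271 -0.   ]
 [ 0.271  0.962 -0.001]
 [ 0.    -0.001 -1.   ]]
top {'vfov': 56.39765387070235, 'cx': 314.9474519526012, 'cy': 239.9724346697572, 'extrinsics': array([[   0.011,   -0.992,    0.127,  429.519],
       [  -1.   ,   -0.009,    0.016,   21.646],
       [  -0.015,   -0.127,   -0.992, 1146.945],
       [   0.   ,    0.   ,    0.   ,    1.   ]])}
wrist {'vfov': 67.04312879884777, 'cx': 315.94484795848194, 'cy': 241.4998083567714, 'extrinsics': array([[  0.271,   0.919,   0.288, 108.375],
       [  0.963,  -0.259,  -0.081, 696.999],
       [ -0.   ,   0.299,  -0.954, 382.778],
       [  0.   ,   0.   ,   0.   ,   1.   ]])}
square_housing 0.76 454 294 [ 442.648 -311.06    12.   ]
oval_housing 0.91 447 244 [ 568.739 -296.119   12.   ]
large_bearing 0.49 192 178 [738.334 365.988   3.   ]
large_bearing 0.46 188 290 [443.53  363.591   3.   ]
small_bearing 0.54 273 243 [566.877 146.972   3.   ]
large_cover 0.73 268 288 [452.402 156.821   3.   ]
small_cover 0.74 236 238 [578.438 245.104   3.   ]
middle_bearing 0.71 189 240 [572.094 364.776   3.   ]
bushing_1 0.68 228 286 [454.817 260.099   3.   ]
bushing_1 0.56 284 206 [662.881 120.758   3.   ]
```

View pics/top1.png

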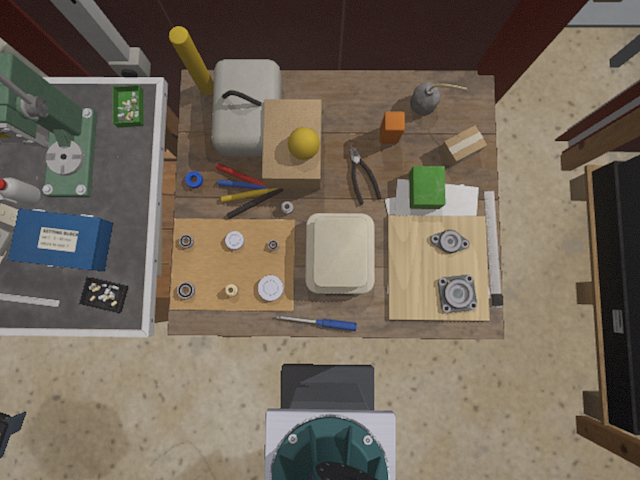

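View pics/w1.png

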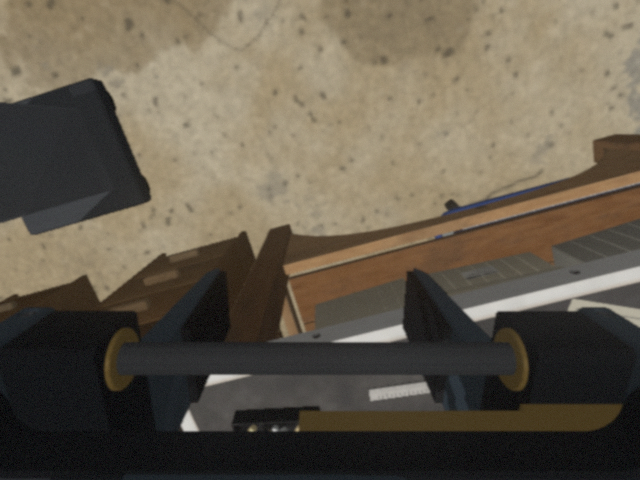

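The top view shows the large bearing at (185,291), the middle one at (186,241) and the small one at (272,244). The large cover is at (271,288), the small cover at (234,240) and a blue ring at (194,180). The housings are at (459,292) square and (451,241) oval. The wrist view shows only the gripper over the side table.

Next I'll check obstacle heights in the scene view and plan a viewing pose above the cardboard.

Run:
```python
from h import *
np.set_printoptions(precision=3,suppress=True)
save('scene','s1.png')
print(togo([590,250,300]), (rot().inv()*R.from_matrix([[-1,0,0],[0,1,0],[0,0,-1]])).as_rotvec()/np.pi*2)
```

```text
[-0.833 -0.499 -0.112] [ 0.     0.    -0.175]
```

View pics/s1.png

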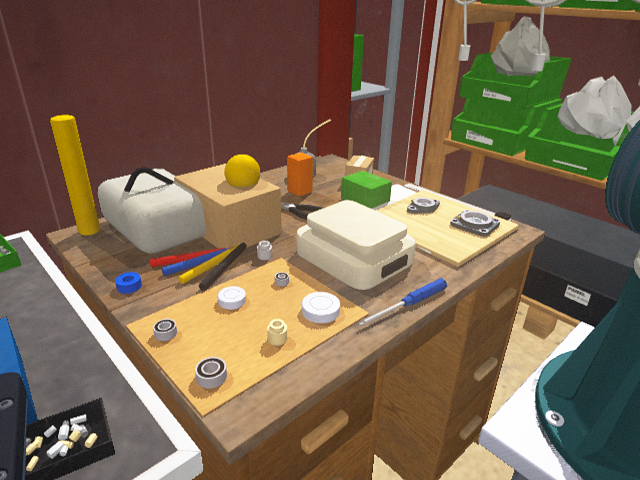

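The scene view shows the scale in the middle, about 80 mm tall. The large bearing is at (211,373) and the middle one at (165,330). The blue look-alike is at (128,283). Parts that could be taken for the large bearing, by top-view pixel: the middle bearing (186,241), the blue one (194,180) and the small one (272,244). I choose (185,291), the largest steel one.

>>> {"method": "play_rows", "body": {"rows": [{"x": -0.1, "y": -0.06, "z": -0.112, "rz": -0.05}, {"x": -0.833, "y": -0.499, "z": -0.112, "rz": -0.175}, {"x": -0.833, "y": -0.499, "z": -0.112, "rz": -0.175}, {"x": -0.833, "y": -0.499, "z": -0.112, "rz": -0.175}, {"x": -0.833, "y": -0.499, "z": -0.112, "rz": -0.175}, {"x": -0.833, "y": -0.499, "z": -0.112, "rz": -0.175}, {"x": -0.833, "y": -0.499, "z": -0.112, "rz": -0.175}, {"x": -0.833, "y": -0.499, "z": -0.112, "rz": -0.175}]}}

```text
invalid input
```

Run:
```python
from h import *
np.set_printoptions(precision=3,suppress=True)
print(arm.sense()['eef_pos'],togo([590,250,300]),(rot().inv()*R.from_matrix([[-1,0,0],[0,1,0],[0,0,-1]])).as_rotvec()/np.pi*2)
```

```text
[189.95  673.763 232.958] [-0.833 -0.499 -0.112] [ 0.     0.    -0.175]
```

The call was refused, so I'll retry with all six keys given.

>>> {"method": "play_rows", "body": {"rows": [{"x": -0.1, "y": -0.06, "z": -0.112, "rx": 0, "ry": 0, "rz": -0.05}, {"x": -0.833, "y": -0.499, "z": -0.112, "rx": 0, "ry": 0, "rz": -0.175}, {"x": -0.833, "y": -0.499, "z": -0.112, "rx": 0, "ry": 0, "rz": -0.175}, {"x": -0.833, "y": -0.499, "z": -0.112, "rx": 0, "ry": 0, "rz": -0.175}, {"x": -0.833, "y": -0.499, "z": -0.112, "rx": 0, "ry": 0, "rz": -0.175}, {"x": -0.833, "y": -0.499, "z": -0.112, "rx": 0, "ry": 0, "rz": -0.175}, {"x": -0.833, "y": -0.499, "z": -0.112, "rx": 0, "ry": 0, "rz": -0.175}, {"x": -0.833, "y": -0.499, "z": -0.112, "rx": 0, "ry": 0, "rz": -0.175}], "grip": -1, "grip_force": 20}}

```text
t: 1.55
eef_pos: [522.0, 321.4, 296.0]
tool_rot: [0.0, -0.0, 1.0, 0.0]
wrist_force: [0.6, 1.5, 0.4]
grip_width: 0.998
grasp_force: 0.0
```

>>> {"method": "play_rows", "body": {"rows": [{"x": -0.11, "y": -0.115, "z": 0, "rx": 0, "ry": 0, "rz": 0}, {"x": -0.11, "y": -0.115, "z": 0, "rx": 0, "ry": 0, "rz": 0}, {"x": -0.11, "y": -0.115, "z": 0, "rx": 0, "ry": 0, "rz": 0}]}}

```text
t: 1.92
eef_pos: [588.0, 252.4, 295.6]
tool_rot: [0.0, 0.001, 1.0, -0.0]
wrist_force: [-1.2, 0.7, -0.8]
grip_width: 1.0
grasp_force: 0.0
```

```bash
cat >> h.py <<'E'
def look(names,Z,n='wrist',k=2):
    for t in names:
        for d in arm.pinpoint(t,n)[:k]:
            r,c=d['location'];print(t,'pin',round(d['conf'],2),round(c),round(r),world(n,c,r,Z[t]).round(1))
        for d in arm.spot_in(t,n)[:k]:
            e=d['extent'];print(t,'spot',round(d['conf'],2),np.round(e),world(n,e[0],e[1],Z[t]+8).round(1))
Z=dict(square_housing=12,oval_housing=12,large_bearing=3,small_bearing=3,large_cover=3,small_cover=3,middle_bearing=3,bushing_1=3)
E
python3 - <<'E'
from h import *
np.set_printoptions(precision=3,suppress=True)
s=arm.sense();print(s['t'],s['eef_pos'],s['qpos'])
save('wrist','w2.png')
look(['large_bearing','small_bearing','large_cover','small_cover'],Z)
print(arm.sense()['t'])
E
```

```text
1.925 [588.041 252.43  295.592] [ 0.369  0.219  1.821 -0.     1.101 -1.199]
large_bearing pin 0.75 398 304 [728.7 365.9   3. ]
large_bearing pin 0.72 419 72 [442.6 370.4   3. ]
large_bearing spot 0.88 [395. 306.  22.  33.] [727.5 360.   11. ]
large_bearing spot 0.86 [422.  68.  43.  41.] [438.9 371.   11. ]
small_bearing pin 0.71 229 174 [555.  149.7   3. ]
small_bearing pin 0.34 420 70 [439.7 371.9   3. ]
small_bearing spot 0.59 [228. 179.  25.  25.] [559.9 150.6  11. ]
large_cover pin 0.74 231 85 [454.9 159.    3. ]
large_cover pin 0.72 413 183 [565.3 373.9   3. ]
large_cover spot 0.69 [224.  81.  68.  60.] [451.9 153.8  11. ]
large_cover spot 0.22 [230. 178.  24.  24.] [558.9 153.4  11. ]
small_cover pin 0.62 313 185 [568.7 252.    3. ]
small_cover spot 0.79 [314. 188.  38.  42.] [571.1 252.9  11. ]
small_cover spot 0.59 [421.  68.  43.  48.] [438.8 369.6  11. ]
2.375
```

View pics/w2.png

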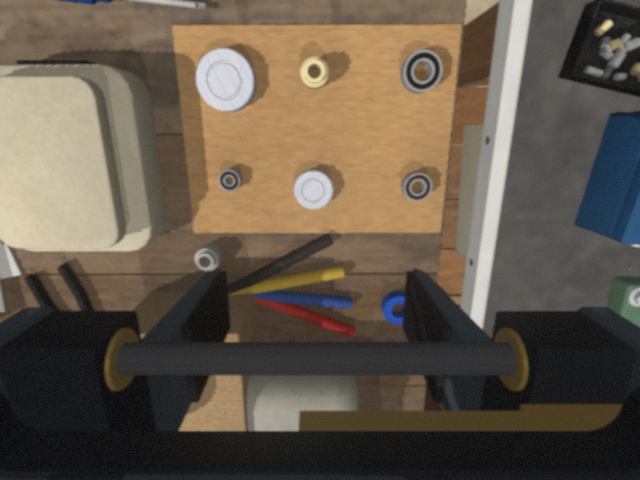

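The wrist view shows the large steel bearing at (421,70), the middle one at (417,186) and the small one at (229,180). The large cover is at (226,79), the small cover at (313,189) and the blue look-alike ring at (397,307). I'll go above the large bearing for a close crop.

>>> {"method": "play_rows", "body": {"rows": [{"x": 0.245, "y": 0.196, "z": 0.265, "rx": 0, "ry": 0, "rz": 0}, {"x": 0.245, "y": 0.196, "z": 0.265, "rx": 0, "ry": 0, "rz": 0}, {"x": 0.245, "y": 0.196, "z": 0.265, "rx": 0, "ry": 0, "rz": 0}, {"x": 0.245, "y": 0.196, "z": 0.265, "rx": 0, "ry": 0, "rz": 0}, {"x": 0.245, "y": 0.196, "z": 0.265, "rx": 0, "ry": 0, "rz": 0}, {"x": 0.245, "y": 0.196, "z": 0.265, "rx": 0, "ry": 0, "rz": 0}]}}

```text
t: 3.12
eef_pos: [440.3, 372.0, 137.3]
tool_rot: [0.0, -0.0, 1.0, 0.0]
wrist_force: [-0.1, -0.4, 0.8]
grip_width: 1.002
grasp_force: 0.0
```

```bash
cat >> h.py <<'E'
def circ(ztop,D,f,lo=.85,hi=1.15,crop=(160,120,480,330)):
    "Hough on a rectified plane at ztop, 4 px/mm, about the TCP; overlay saved"
    s=arm.sense();c=s['eef_pos'];im=arm.get_image('wrist')[:,:,::-1]
    h=60;K=4
    q=np.float32([[c[0]+a,c[1]+b,ztop] for a,b in((h,h),(h,-h),(-h,-h),(-h,h))])
    src=np.float32([pix('wrist',p) for p in q]);N=2*h*K
    H=cv2.getPerspectiveTransform(src,np.float32([[0,0],[N,0],[N,N],[0,N]]))
    w=cv2.warpPerspective(im,H,(N,N));g=cv2.GaussianBlur(cv2.cvtColor(w,cv2.COLOR_BGR2GRAY),(7,7),0)
    r=cv2.HoughCircles(g,cv2.HOUGH_GRADIENT,1.5,30,param1=60,param2=25,minRadius=int(D/2*K*lo),maxRadius=int(D/2*K*hi))
    print('t',s['t'],'tcp',c.round(1))
    for u,v,ra in (r[0][:4] if r is not None else []):
        print('circle xy',round(c[0]+h-v/K,1),round(c[1]+h-u/K,1),'D',round(2*ra/K,1))
        cv2.circle(w,(int(u),int(v)),int(ra),(0,0,255),1);cv2.circle(w,(int(u),int(v)),2,(0,255,0),-1)
    cv2.imwrite('pics/'+f,w)
E
python3 - <<'E'
from h import *
circ(21,42,'c1.png'); look(['large_bearing'],Z,k=1)
E
```

```text
t 3.125 tcp [440.3 372.  137.3]
circle xy 444.6 367.7 D 35.8
large_bearing pin 0.67 312 236 [441.5 369.2   3. ]
large_bearing spot 0.87 [312. 243.  53.  57.] [445.  368.8  11. ]
```

View pics/c1.png

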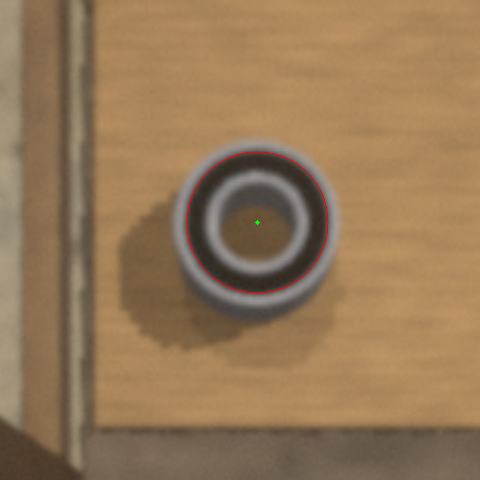

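The rectified crop shows a steel bearing with black seals, about 41 mm across and centred at (257,222), which is world (444.6,367.7). This is the real large bearing.

>>> {"method": "play_rows", "body": {"rows": [{"x": -0.0072, "y": -0.0072, "z": 0.09, "rx": 0, "ry": 0, "rz": 0}, {"x": -0.0072, "y": -0.0072, "z": 0.172, "rx": 0, "ry": 0, "rz": 0}, {"x": -0.0072, "y": -0.0072, "z": 0.172, "rx": 0, "ry": 0, "rz": 0}, {"x": -0.0072, "y": -0.0072, "z": 0.172, "rx": 0, "ry": 0, "rz": 0}]}}

```text
t: 3.78
eef_pos: [445.3, 367.8, 35.3]
tool_rot: [0.001, 0.0, 1.0, 0.001]
wrist_force: [0.4, -0.1, 0.6]
grip_width: 0.997
grasp_force: 0.0
```

>>> {"method": "play_rows", "body": {"rows": [{"x": 0, "y": 0, "z": 0, "rx": 0, "ry": 0, "rz": 0}, {"x": 0, "y": 0, "z": 0, "rx": 0, "ry": 0, "rz": 0}, {"x": 0, "y": 0, "z": 0, "rx": 0, "ry": 0, "rz": 0}, {"x": 0, "y": 0, "z": 0, "rx": 0, "ry": 0, "rz": 0}, {"x": 0, "y": 0, "z": 0, "rx": 0, "ry": 0, "rz": 0}], "grip": 1, "grip_force": 20}}

```text
t: 4.4
eef_pos: [444.1, 367.3, 33.5]
tool_rot: [-0.0, -0.0, 1.0, -0.0]
wrist_force: [0.9, -0.0, -0.3]
grip_width: 0.484
grasp_force: 0.0
```

>>> {"method": "play_rows", "body": {"rows": [{"x": 0, "y": 0, "z": 0, "rx": 0, "ry": 0, "rz": 0}, {"x": 0, "y": 0, "z": 0, "rx": 0, "ry": 0, "rz": 0}, {"x": 0, "y": 0, "z": -0.03, "rx": 0, "ry": 0, "rz": 0}, {"x": 0, "y": 0, "z": -0.1, "rx": 0, "ry": 0, "rz": 0}, {"x": 0, "y": 0, "z": -0.2, "rx": 0, "ry": 0, "rz": 0}, {"x": 0, "y": 0, "z": -0.28, "rx": 0, "ry": 0, "rz": 0}]}}

```text
t: 5.15
eef_pos: [444.2, 367.3, 204.8]
tool_rot: [0.001, -0.0, 1.0, 0.0]
wrist_force: [1.1, 0.3, -1.9]
grip_width: 0.447
grasp_force: 20.0
```

>>> {"method": "play_rows", "body": {"rows": [{"x": 0, "y": -0.06, "z": 0, "rx": 0, "ry": 0, "rz": 0}, {"x": -0.03, "y": -0.9, "z": 0, "rx": 0, "ry": 0, "rz": 0}, {"x": -0.03, "y": -0.9, "z": 0, "rx": 0, "ry": 0, "rz": 0}, {"x": -0.03, "y": -0.9, "z": 0, "rx": 0, "ry": 0, "rz": 0}, {"x": -0.03, "y": -0.9, "z": 0, "rx": 0, "ry": 0, "rz": 0}, {"x": -0.03, "y": -0.9, "z": 0, "rx": 0, "ry": 0, "rz": 0}, {"x": -0.03, "y": -0.9, "z": 0, "rx": 0, "ry": 0, "rz": 0}, {"x": -0.03, "y": -0.9, "z": 0, "rx": 0, "ry": 0, "rz": 0}]}}

```text
t: 6.15
eef_pos: [459.5, -108.0, 202.7]
tool_rot: [0.001, -0.0, 1.0, -0.0]
wrist_force: [0.6, 0.2, -1.3]
grip_width: 0.446
grasp_force: 20.0
```

>>> {"method": "play_rows", "body": {"rows": [{"x": 0, "y": -0.33, "z": 0.03, "rx": 0, "ry": 0, "rz": 0}, {"x": 0, "y": -0.33, "z": 0.03, "rx": 0, "ry": 0, "rz": 0}, {"x": 0, "y": -0.33, "z": 0.03, "rx": 0, "ry": 0, "rz": 0}, {"x": 0, "y": -0.33, "z": 0.03, "rx": 0, "ry": 0, "rz": 0}, {"x": 0, "y": -0.33, "z": 0.03, "rx": 0, "ry": 0, "rz": 0}]}}

```text
t: 6.78
eef_pos: [459.5, -304.0, 183.9]
tool_rot: [0.0, 0.001, 1.0, 0.0]
wrist_force: [0.2, 0.3, -1.0]
grip_width: 0.447
grasp_force: 20.0
```

Run:
```python
from h import *
circ(31,70,'c2.png',.6,1.1); look(['square_housing','oval_housing'],Z,k=1)
```

```text
t 6.775 tcp [ 459.5 -304.   183.9]
circle xy 444.4 -312.8 D 67.6
circle xy 519.0 -305.0 D 75.6
circle xy 438.0 -307.6 D 68.2
circle xy 513.7 -299.0 D 60.2
square_housing pin 0.73 304 205 [ 441.4 -312.8   12. ]
square_housing spot 0.6 [301. 208. 104. 108.] [ 442.5 -314.9   20. ]
oval_housing pin 0.74 322 335 [ 575.6 -296.2   12. ]
oval_housing spot 0.61 [315. 332.  80.  19.] [ 567.3 -303.2   20. ]
```

View pics/c2.png

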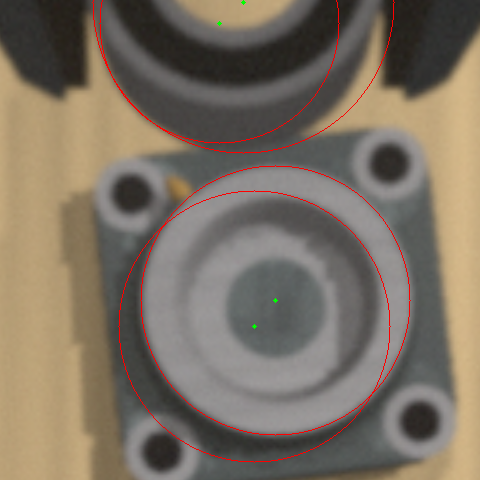

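The crop shows the square housing's boss ring well fitted by the circle centred at (275,300), which is world (444.4,-312.8). The held bearing is at the top of the crop. I'll bring the bearing to just above the seat.

>>> {"method": "play_rows", "body": {"rows": [{"x": 0.0252, "y": -0.0147, "z": 0.08, "rx": 0, "ry": 0, "rz": 0}, {"x": 0.0252, "y": -0.0147, "z": 0.16, "rx": 0, "ry": 0, "rz": 0}, {"x": 0.0252, "y": -0.0147, "z": 0.185, "rx": 0, "ry": 0, "rz": 0}, {"x": 0.0252, "y": -0.0147, "z": 0.185, "rx": 0, "ry": 0, "rz": 0}, {"x": 0.0252, "y": -0.0147, "z": 0.185, "rx": 0, "ry": 0, "rz": 0}]}}

```text
t: 7.65
eef_pos: [445.8, -313.2, 74.1]
tool_rot: [0.001, -0.0, 1.0, -0.001]
wrist_force: [0.9, 1.1, -1.1]
grip_width: 0.445
grasp_force: 20.0
```

Run:
```python
from h import *
s=arm.sense();print(s['eef_pos'],s['wrist_force'])
save('wrist','w3.png',(160,150,480,390),2)
```

```text
[ 445.75804858 -313.19384634   74.10702136] [ 0.88872272  1.14113523 -1.06527849]
```

View pics/w3.png

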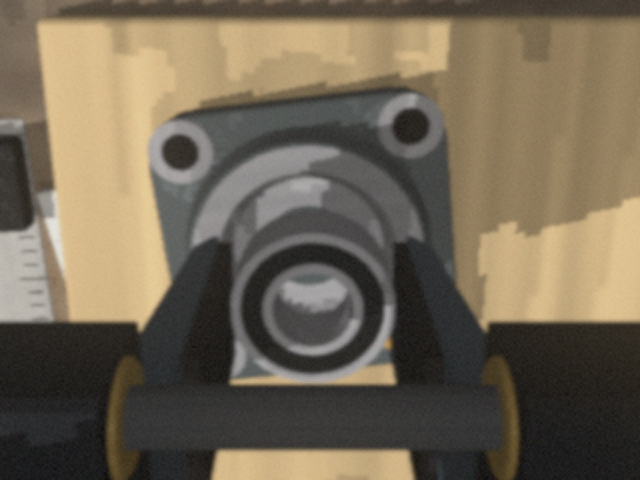

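The bearing at (313,305) in the crop hangs over the boss seat, laterally within about 1 mm. I'll lower it slowly.

>>> {"method": "play_rows", "body": {"rows": [{"x": 0, "y": 0, "z": 0.01, "rx": 0, "ry": 0, "rz": 0}, {"x": 0, "y": 0, "z": 0.018, "rx": 0, "ry": 0, "rz": 0}, {"x": 0, "y": 0, "z": 0.024, "rx": 0, "ry": 0, "rz": 0}, {"x": 0, "y": 0, "z": 0.028, "rx": 0, "ry": 0, "rz": 0}, {"x": 0, "y": 0, "z": 0.028, "rx": 0, "ry": 0, "rz": 0}]}}

```text
t: 8.32
eef_pos: [444.6, -312.6, 55.4]
tool_rot: [-0.0, -0.0, 1.0, 0.0]
wrist_force: [-0.6, -0.2, -1.8]
grip_width: 0.445
grasp_force: 20.0
```

>>> {"method": "play_rows", "body": {"rows": [{"x": 0, "y": 0, "z": 0.002, "rx": 0, "ry": 0, "rz": 0}, {"x": 0, "y": 0, "z": 0.004, "rx": 0, "ry": 0, "rz": 0}, {"x": 0, "y": 0, "z": 0.004, "rx": 0, "ry": 0, "rz": 0}]}}

```text
t: 8.7
eef_pos: [444.8, -312.9, 53.3]
tool_rot: [0.0, -0.0, 1.0, -0.0]
wrist_force: [-0.1, -1.1, -1.4]
grip_width: 0.449
grasp_force: 20.0
```

>>> {"method": "play_rows", "body": {"rows": [{"x": 0, "y": 0, "z": 0, "rx": 0, "ry": 0, "rz": 0}, {"x": 0, "y": 0, "z": 0, "rx": 0, "ry": 0, "rz": 0}, {"x": 0, "y": 0, "z": -0.02, "rx": 0, "ry": 0, "rz": 0}, {"x": 0, "y": 0, "z": -0.1, "rx": 0, "ry": 0, "rz": 0}, {"x": 0, "y": 0, "z": -0.15, "rx": 0, "ry": 0, "rz": 0}, {"x": 0, "y": 0, "z": -0.15, "rx": 0, "ry": 0, "rz": 0}], "grip": -1}}

```text
t: 9.45
eef_pos: [445.9, -313.6, 146.2]
tool_rot: [0.002, -0.0, 1.0, -0.001]
wrist_force: [-0.7, 0.1, -0.6]
grip_width: 1.0
grasp_force: 0.0
```

Run:
```python
from h import *
circ(40,42,'c3.png',.75,1.1)
s=arm.sense();print(s['grip_width'],s['wrist_force'])
```

```text
t 9.45 tcp [ 445.9 -313.6  146.2]
circle xy 443.1 -311.9 D 35.2
circle xy 446.5 -304.0 D 42.2
circle xy 437.1 -316.8 D 40.6
circle xy 450.2 -317.2 D 43.0
0.9987017532109143 [-0.69962652 -0.72310037 -0.36079973]
```

View pics/c3.png

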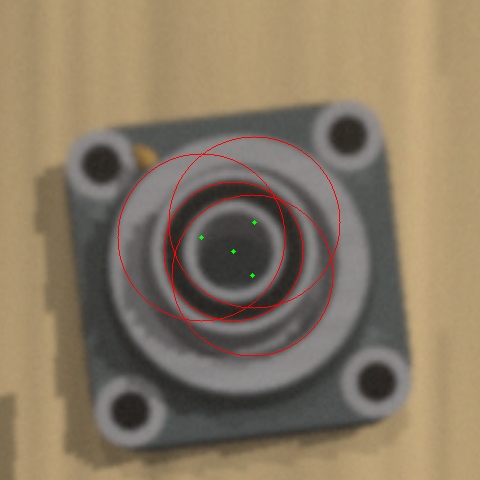

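The large bearing sits in the seat at (233,251), seal circle 35.2 mm, world (443.1,-311.9), centred and level. Next is the large cover.

>>> {"method": "play_rows", "body": {"rows": [{"x": 0, "y": 0, "z": -0.09, "rx": 0, "ry": 0, "rz": 0}, {"x": -0.012, "y": 0.783, "z": -0.1, "rx": 0, "ry": 0, "rz": 0}, {"x": -0.012, "y": 0.783, "z": -0.1, "rx": 0, "ry": 0, "rz": 0}, {"x": -0.012, "y": 0.783, "z": -0.1, "rx": 0, "ry": 0, "rz": 0}, {"x": -0.012, "y": 0.783, "z": -0.1, "rx": 0, "ry": 0, "rz": 0}, {"x": -0.012, "y": 0.783, "z": -0.1, "rx": 0, "ry": 0, "rz": 0}, {"x": -0.012, "y": 0.783, "z": -0.1, "rx": 0, "ry": 0, "rz": 0}, {"x": -0.012, "y": 0.783, "z": -0.1, "rx": 0, "ry": 0, "rz": 0}]}}

```text
t: 10.5
eef_pos: [450.5, 126.7, 202.3]
tool_rot: [-0.0, -0.0, 1.0, -0.0]
wrist_force: [1.5, -0.5, -0.2]
grip_width: 1.0
grasp_force: 0.0
```

>>> {"method": "play_rows", "body": {"rows": [{"x": 0, "y": 0.1, "z": 0, "rx": 0, "ry": 0, "rz": 0}, {"x": 0, "y": 0.1, "z": 0.08, "rx": 0, "ry": 0, "rz": 0}, {"x": 0, "y": 0.1, "z": 0.1, "rx": 0, "ry": 0, "rz": 0}, {"x": 0, "y": 0.1, "z": 0.1, "rx": 0, "ry": 0, "rz": 0}]}}

```text
t: 11.0
eef_pos: [450.8, 184.0, 142.2]
tool_rot: [-0.001, 0.0, 1.0, -0.0]
wrist_force: [0.4, 0.0, -0.4]
grip_width: 1.003
grasp_force: 0.0
```

Run:
```python
from h import *
circ(20,64,'c4.png',.85,1.1); look(['large_cover'],Z,k=1)
```

```text
t 11.0 tcp [450.8 184.  142.2]
circle xy 454.3 153.8 D 62.8
large_cover pin 0.57 278 239 [456.4 152.6   3. ]
large_cover spot 0.94 [280. 242.  84.  79.] [457.  155.1  11. ]
```

>>> {"method": "play_rows", "body": {"rows": [{"x": -0.0058, "y": -0.0503, "z": 0.05, "rx": 0, "ry": 0, "rz": 0}, {"x": -0.0058, "y": -0.0503, "z": 0.11, "rx": 0, "ry": 0, "rz": 0}, {"x": -0.0058, "y": -0.0503, "z": 0.17, "rx": 0, "ry": 0, "rz": 0}, {"x": -0.0058, "y": -0.0503, "z": 0.19, "rx": 0, "ry": 0, "rz": 0}, {"x": -0.0058, "y": -0.0503, "z": 0.19, "rx": 0, "ry": 0, "rz": 0}]}}

```text
t: 11.78
eef_pos: [455.1, 154.4, 29.3]
tool_rot: [-0.0, 0.0, 1.0, -0.0]
wrist_force: [-0.5, -0.0, 0.7]
grip_width: 0.999
grasp_force: 0.0
```

>>> {"method": "play_rows", "body": {"rows": [{"x": 0, "y": 0, "z": 0, "rx": 0, "ry": 0, "rz": 0}, {"x": 0, "y": 0, "z": 0, "rx": 0, "ry": 0, "rz": 0}, {"x": 0, "y": 0, "z": 0, "rx": 0, "ry": 0, "rz": 0}, {"x": 0, "y": 0, "z": 0, "rx": 0, "ry": 0, "rz": 0}, {"x": 0, "y": 0, "z": 0, "rx": 0, "ry": 0, "rz": 0}], "grip": 1}}

```text
t: 12.4
eef_pos: [455.2, 154.6, 29.4]
tool_rot: [0.0, -0.0, 1.0, 0.0]
wrist_force: [-0.8, 0.4, 9.5]
grip_width: 0.692
grasp_force: 20.0
```

>>> {"method": "play_rows", "body": {"rows": [{"x": 0, "y": 0, "z": -0.02, "rx": 0, "ry": 0, "rz": 0}, {"x": 0, "y": 0, "z": -0.1, "rx": 0, "ry": 0, "rz": 0}, {"x": 0, "y": 0, "z": -0.2, "rx": 0, "ry": 0, "rz": 0}, {"x": 0, "y": 0, "z": -0.28, "rx": 0, "ry": 0, "rz": 0}, {"x": 0, "y": -0.1, "z": -0.28, "rx": 0, "ry": 0, "rz": 0}, {"x": 0, "y": -0.2, "z": -0.28, "rx": 0, "ry": 0, "rz": 0}, {"x": 0, "y": -0.3, "z": -0.28, "rx": 0, "ry": 0, "rz": 0}, {"x": 0, "y": -0.4, "z": -0.28, "rx": 0, "ry": 0, "rz": 0}]}}

```text
t: 13.4
eef_pos: [454.4, -87.3, 197.7]
tool_rot: [0.0, -0.0, 1.0, -0.0]
wrist_force: [0.9, 0.4, -0.3]
grip_width: 0.696
grasp_force: 20.0
```

>>> {"method": "play_rows", "body": {"rows": [{"x": 0.019, "y": -0.1, "z": 0, "rx": 0, "ry": 0, "rz": 0}, {"x": 0.019, "y": -0.39, "z": 0, "rx": 0, "ry": 0, "rz": 0}, {"x": 0.019, "y": -0.39, "z": 0, "rx": 0, "ry": 0, "rz": 0}, {"x": 0.019, "y": -0.39, "z": 0, "rx": 0, "ry": 0, "rz": 0}, {"x": 0.019, "y": -0.39, "z": 0.05, "rx": 0, "ry": 0, "rz": 0}, {"x": 0.019, "y": -0.39, "z": 0.1, "rx": 0, "ry": 0, "rz": 0}]}}

```text
t: 14.15
eef_pos: [443.3, -320.2, 136.9]
tool_rot: [0.0, 0.001, 1.0, -0.0]
wrist_force: [-0.3, 0.8, -1.2]
grip_width: 0.695
grasp_force: 20.0
```

Run:
```python
from h import *
s=arm.sense();print(s['t'],s['eef_pos'],s['wrist_force'],s['grip_width'])
save('wrist','w4.png')
```

```text
14.15 [ 443.28449788 -320.21187892  136.89842094] [-0.26847445  0.77709518 -1.21003816] 0.6952115986524298
```

View pics/w4.png

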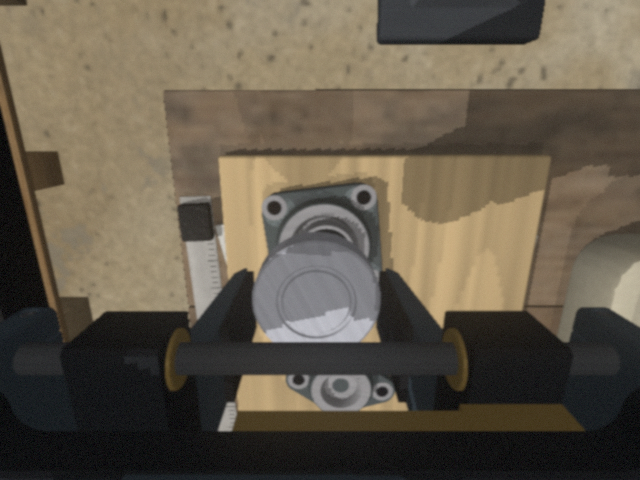

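The cover is held level at (316,292), with the square housing behind it at (322,238) and the oval at (340,385).

>>> {"method": "play_rows", "body": {"rows": [{"x": -0.0015, "y": 0.013, "z": 0.03, "rx": 0, "ry": 0, "rz": 0}, {"x": -0.0015, "y": 0.013, "z": 0.07, "rx": 0, "ry": 0, "rz": 0}, {"x": -0.0015, "y": 0.013, "z": 0.09, "rx": 0, "ry": 0, "rz": 0}, {"x": -0.0015, "y": 0.013, "z": 0.105, "rx": 0, "ry": 0, "rz": 0}, {"x": -0.0015, "y": 0.013, "z": 0.115, "rx": 0, "ry": 0, "rz": 0}, {"x": -0.0015, "y": 0.013, "z": 0.115, "rx": 0, "ry": 0, "rz": 0}]}}

```text
t: 14.95
eef_pos: [444.4, -311.7, 67.9]
tool_rot: [-0.0, -0.0, 1.0, 0.0]
wrist_force: [-0.7, -0.3, -0.4]
grip_width: 0.695
grasp_force: 20.0
```

>>> {"method": "play_rows", "body": {"rows": [{"x": 0, "y": 0, "z": 0.006, "rx": 0, "ry": 0, "rz": 0}, {"x": 0, "y": 0, "z": 0.011, "rx": 0, "ry": 0, "rz": 0}, {"x": 0, "y": 0, "z": 0.0145, "rx": 0, "ry": 0, "rz": 0}, {"x": 0, "y": 0, "z": 0.0145, "rx": 0, "ry": 0, "rz": 0}]}}

```text
t: 15.45
eef_pos: [444.3, -311.7, 59.0]
tool_rot: [-0.0, -0.0, 1.0, 0.0]
wrist_force: [0.9, -0.3, -1.0]
grip_width: 0.694
grasp_force: 20.0
```

>>> {"method": "play_rows", "body": {"rows": [{"x": 0, "y": 0, "z": 0.002, "rx": 0, "ry": 0, "rz": 0}, {"x": 0, "y": 0, "z": 0.002, "rx": 0, "ry": 0, "rz": 0}]}}

```text
t: 15.7
eef_pos: [444.4, -311.7, 57.9]
tool_rot: [-0.0, -0.0, 1.0, 0.0]
wrist_force: [0.6, 0.2, -1.0]
grip_width: 0.694
grasp_force: 20.0
```

>>> {"method": "play_rows", "body": {"rows": [{"x": 0, "y": 0, "z": 0, "rx": 0, "ry": 0, "rz": 0}, {"x": 0, "y": 0, "z": 0, "rx": 0, "ry": 0, "rz": 0}, {"x": 0, "y": 0, "z": -0.02, "rx": 0, "ry": 0, "rz": 0}, {"x": -0.05, "y": 0, "z": -0.1, "rx": 0, "ry": 0, "rz": 0}, {"x": -0.1, "y": 0, "z": -0.17, "rx": 0, "ry": 0, "rz": 0}, {"x": -0.15, "y": 0.01, "z": -0.2, "rx": 0, "ry": 0, "rz": 0}, {"x": -0.15, "y": 0.01, "z": -0.2, "rx": 0, "ry": 0, "rz": 0}], "grip": -1}}

```text
t: 16.58
eef_pos: [536.6, -305.9, 180.5]
tool_rot: [0.002, -0.001, 1.0, -0.001]
wrist_force: [-0.6, -0.1, -0.8]
grip_width: 1.0
grasp_force: 0.0
```

Run:
```python
from h import *
circ(28,54,'c5.png',.6,1.1); look(['large_cover','oval_housing'],dict(large_cover=31,oval_housing=12),k=1)
save('wrist','w5.png')
```

```text
t 16.575 tcp [ 536.6 -305.9  180.5]
circle xy 572.4 -298.2 D 51.8
circle xy 563.0 -323.3 D 43.4
large_cover spot 0.57 [309. 114.  87.  91.] [ 438.5 -309.9   39. ]
oval_housing pin 0.64 325 266 [ 570.7 -296.5   12. ]
```

View pics/w5.png

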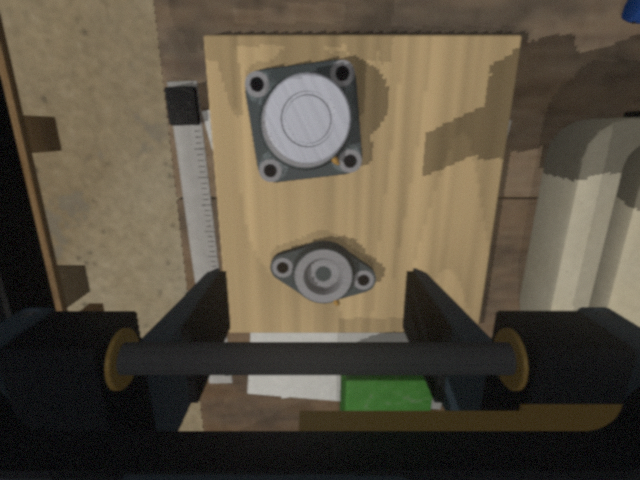

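View pics/c5.png

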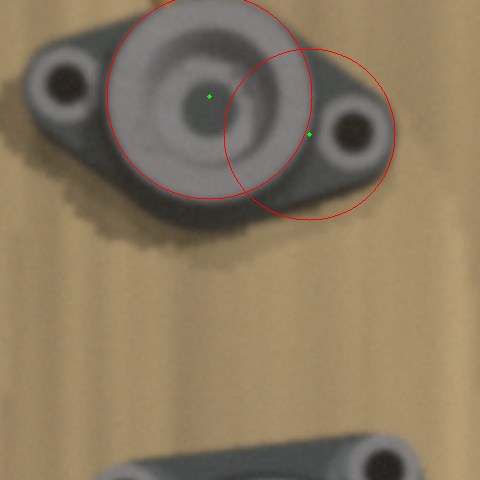

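The large cover sits flat and centred on the square housing at (306,120). The oval housing is at (323,273), and its boss circle in the crop is centred at (209,96), world (572.4,-298.2). Next is the small bearing, with the jaws turned 90° to keep the gripper body away from the scale.

>>> {"method": "play_rows", "body": {"rows": [{"x": 0, "y": 0.06, "z": -0.05, "rx": 0, "ry": 0, "rz": 0.1}, {"x": -0.033, "y": 0.758, "z": -0.05, "rx": 0, "ry": 0, "rz": 0.2}, {"x": -0.033, "y": 0.758, "z": -0.05, "rx": 0, "ry": 0, "rz": 0.3}, {"x": -0.033, "y": 0.758, "z": -0.05, "rx": 0, "ry": 0, "rz": 0.4}, {"x": -0.033, "y": 0.758, "z": -0.05, "rx": 0, "ry": 0, "rz": 0.5}, {"x": -0.033, "y": 0.758, "z": -0.05, "rx": 0, "ry": 0, "rz": 0.6}, {"x": -0.033, "y": 0.758, "z": -0.05, "rx": 0, "ry": 0, "rz": 0.7}, {"x": -0.033, "y": 0.758, "z": -0.05, "rx": 0, "ry": 0, "rz": 0.8}]}}

```text
t: 17.88
eef_pos: [553.5, 151.1, 207.7]
tool_rot: [-0.0, 0.59, 0.808, -0.0]
wrist_force: [0.8, -0.3, -0.1]
grip_width: 0.999
grasp_force: 0.0
```

```bash
cat >> h.py <<'E'
def plan(P,ang):
    M=R.from_matrix(np.c_[[np.cos(ang),np.sin(ang),0],[np.sin(ang),-np.cos(ang),0],[0,0,-1]])
    print('t',arm.sense()['t'],'shift',togo(P).round(4),'turn',((rot().inv()*M).as_rotvec()/np.pi*2).round(3))
E
python3 - <<'E'
from h import *
plan([557,149,135],np.pi/2)
E
```

```text
t 17.875 shift [-0.0051  0.0045  0.1211] turn [-0.     0.     0.197]
```

>>> {"method": "play_rows", "body": {"rows": [{"x": -0.0051, "y": 0.0045, "z": 0.06, "rx": 0, "ry": 0, "rz": 0.1}, {"x": -0.0051, "y": 0.0045, "z": 0.12, "rx": 0, "ry": 0, "rz": 0.197}, {"x": -0.0051, "y": 0.0045, "z": 0.12, "rx": 0, "ry": 0, "rz": 0.197}, {"x": -0.0051, "y": 0.0045, "z": 0.12, "rx": 0, "ry": 0, "rz": 0.197}]}}

```text
t: 18.38
eef_pos: [558.0, 146.8, 136.9]
tool_rot: [0.0, 0.704, 0.71, 0.0]
wrist_force: [-0.5, -0.2, -0.1]
grip_width: 0.999
grasp_force: 0.0
```

Run:
```python
from h import *
circ(17,26,'c6.png',.7,1.1); look(['small_bearing'],Z,k=1);plan([557,149,30],np.pi/2)
```

```text
t 18.375 tcp [558.  146.8 136.9]
circle xy 562.4 150.4 D 21.6
small_bearing pin 0.75 320 232 [562.9 151.7   3. ]
small_bearing spot 0.56 [320. 233.  28.  39.] [561.9 153.2  11. ]
t 18.525 shift [ 0.0032 -0.0027  0.179 ] turn [ 0.001 -0.     0.004]
```

View pics/c6.png

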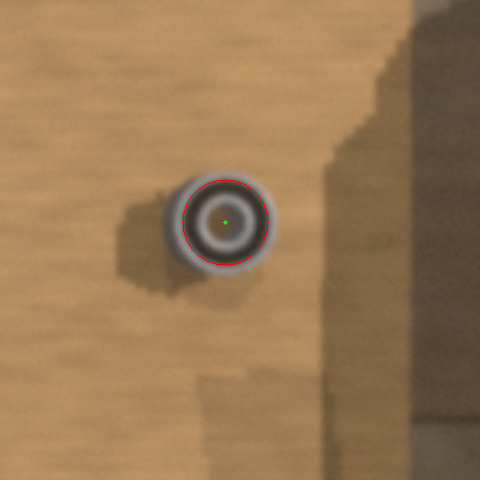

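The crop shows the small steel bearing centred at (225,222), world (562.4,150.4).

>>> {"method": "play_rows", "body": {"rows": [{"x": 0.006, "y": 0.0073, "z": 0.08, "rx": 0, "ry": 0, "rz": 0.004}, {"x": 0.006, "y": 0.0073, "z": 0.15, "rx": 0, "ry": 0, "rz": 0.004}, {"x": 0.006, "y": 0.0073, "z": 0.177, "rx": 0, "ry": 0, "rz": 0.004}, {"x": 0.006, "y": 0.0073, "z": 0.177, "rx": 0, "ry": 0, "rz": 0.004}]}}

```text
t: 19.02
eef_pos: [562.0, 150.6, 29.9]
tool_rot: [-0.0, 0.707, 0.707, -0.0]
wrist_force: [-0.0, -0.3, 0.5]
grip_width: 0.998
grasp_force: 0.0
```

>>> {"method": "play_rows", "body": {"rows": [{"x": 0, "y": 0, "z": 0, "rx": 0, "ry": 0, "rz": 0}, {"x": 0, "y": 0, "z": 0, "rx": 0, "ry": 0, "rz": 0}, {"x": 0, "y": 0, "z": 0, "rx": 0, "ry": 0, "rz": 0}, {"x": 0, "y": 0, "z": 0, "rx": 0, "ry": 0, "rz": 0}, {"x": 0, "y": 0, "z": 0, "rx": 0, "ry": 0, "rz": 0}, {"x": 0, "y": 0, "z": 0, "rx": 0, "ry": 0, "rz": 0}, {"x": 0, "y": 0, "z": 0, "rx": 0, "ry": 0, "rz": 0}, {"x": 0, "y": 0, "z": 0, "rx": 0, "ry": 0, "rz": 0}], "grip": 1}}

```text
t: 20.02
eef_pos: [562.0, 150.7, 29.7]
tool_rot: [-0.0, 0.708, 0.707, -0.0]
wrist_force: [-0.1, 0.6, -0.9]
grip_width: 0.273
grasp_force: 20.0
```

>>> {"method": "play_rows", "body": {"rows": [{"x": 0, "y": 0, "z": -0.03, "rx": 0, "ry": 0, "rz": 0}, {"x": 0, "y": 0, "z": -0.13, "rx": 0, "ry": 0, "rz": 0}, {"x": 0, "y": 0, "z": -0.23, "rx": 0, "ry": 0, "rz": 0}, {"x": -0.05, "y": 0, "z": -0.27, "rx": 0, "ry": 0, "rz": -0.1}, {"x": -0.14, "y": 0.005, "z": -0.27, "rx": 0, "ry": 0, "rz": -0.2}, {"x": -0.23, "y": 0.01, "z": -0.27, "rx": 0, "ry": 0, "rz": -0.3}, {"x": -0.32, "y": 0.01, "z": -0.27, "rx": 0, "ry": 0, "rz": -0.4}, {"x": -0.41, "y": 0.015, "z": -0.27, "rx": 0, "ry": 0, "rz": -0.5}]}}

```text
t: 21.02
eef_pos: [570.4, -97.1, 193.1]
tool_rot: [0.001, 0.381, 0.925, 0.0]
wrist_force: [1.1, 0.8, -1.1]
grip_width: 0.27
grasp_force: 20.0
```

Run:
```python
from h import *
s=arm.sense();print(s['grip_width'],s['grasp_force'])
plan([572.4,-298.2,130],np.pi)
```

```text
0.26994811727672546 19.999977350234985
t 21.025 shift [-0.2384 -0.2356  0.1053] turn [ 0.     0.001 -0.498]
```

>>> {"method": "play_rows", "body": {"rows": [{"x": -0.06, "y": -0.06, "z": 0, "rx": 0, "ry": 0, "rz": -0.1}, {"x": -0.12, "y": -0.12, "z": 0, "rx": 0, "ry": 0, "rz": -0.2}, {"x": -0.18, "y": -0.18, "z": 0.02, "rx": 0, "ry": 0, "rz": -0.3}, {"x": -0.238, "y": -0.2356, "z": 0.06, "rx": 0, "ry": 0, "rz": -0.4}, {"x": -0.238, "y": -0.2356, "z": 0.1, "rx": 0, "ry": 0, "rz": -0.498}, {"x": -0.238, "y": -0.2356, "z": 0.105, "rx": 0, "ry": 0, "rz": -0.498}, {"x": -0.238, "y": -0.2356, "z": 0.105, "rx": 0, "ry": 0, "rz": -0.498}]}}

```text
t: 21.9
eef_pos: [571.6, -296.0, 129.9]
tool_rot: [0.0, 0.004, 1.0, -0.0]
wrist_force: [-0.1, 0.1, 0.3]
grip_width: 0.268
grasp_force: 20.0
```

Run:
```python
from h import *
circ(28,54,'c7.png',.85,1.1)
plan([572.4,-298.2,58],np.pi)
```

```text
t 21.9 tcp [ 571.6 -296.   129.9]
circle xy 575.2 -298.4 D 51.5
t 21.95 shift [-0.0007 -0.0035  0.1203] turn [-0.     0.001 -0.004]
```

View pics/c7.png

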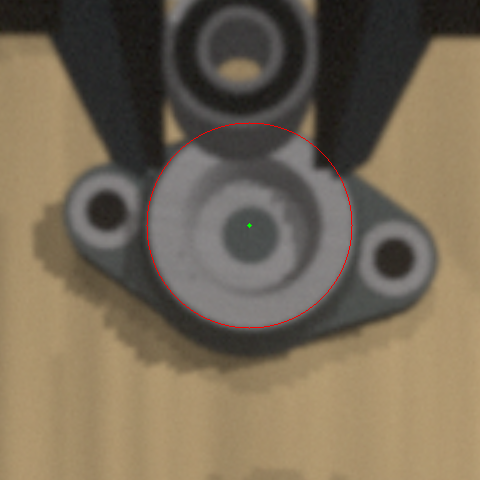

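The crop shows the oval boss with its circle centred at (249,225), world (575.2,-298.4), and the held bearing above it. This is 3 mm from the earlier estimate in x, so I'll repeat the measurement a few times and also locate the bearing in the hand.

Run:
```python
from h import *
for i in range(4): circ(28,54,f'c8{i}.png',.9,1.05)
circ(arm.sense()['eef_pos'][2]-12.7,26,'c9.png',.7,1.1)
p=arm.camera_params('wrist')['extrinsics'];s=arm.sense()
print(rot().inv().apply(np.array(p)[:3,3]-s['eef_pos']))
look(['oval_housing'],Z,k=1)
```

```text
t 21.95 tcp [ 571.9 -296.   130.2]
circle xy 574.7 -298.8 D 50.8
circle xy 614.1 -303.0 D 51.0
t 22.0 tcp [ 572.  -296.   130.2]
circle xy 574.4 -298.5 D 51.0
t 22.05 tcp [ 572.  -296.   130.1]
circle xy 574.8 -298.5 D 51.6
t 22.1 tcp [ 571.9 -296.1  129.9]
circle xy 574.3 -298.1 D 50.8
t 22.15 tcp [ 571.8 -296.1  129.7]
circle xy 572.4 -295.6 D 21.1
circle xy 541.6 -295.6 D 28.0
circle xy 539.8 -313.9 D 24.8
circle xy 543.9 -277.2 D 18.6
[  84.71608823    0.42593346 -150.41946606]
oval_housing pin 0.6 314 244 [ 572.6 -297.3   12. ]
oval_housing spot 0.73 [310. 245. 124.  75.] [ 570.9 -299.8   20. ]
```

>>> {"method": "play_rows", "body": {"rows": [{"x": -0.0028, "y": -0.0043, "z": 0.04, "rx": 0, "ry": 0, "rz": -0.004}, {"x": -0.0028, "y": -0.0043, "z": 0.09, "rx": 0, "ry": 0, "rz": -0.004}, {"x": -0.0028, "y": -0.0043, "z": 0.115, "rx": 0, "ry": 0, "rz": -0.004}, {"x": -0.0028, "y": -0.0043, "z": 0.122, "rx": 0, "ry": 0, "rz": -0.004}, {"x": -0.0028, "y": -0.0043, "z": 0.127, "rx": 0, "ry": 0, "rz": -0.004}, {"x": -0.0028, "y": -0.0043, "z": 0.13, "rx": 0, "ry": 0, "rz": -0.004}, {"x": -0.0028, "y": -0.0043, "z": 0.13, "rx": 0, "ry": 0, "rz": -0.004}]}}

```text
t: 23.18
eef_pos: [573.2, -299.0, 51.2]
tool_rot: [0.0, -0.001, 1.0, -0.0]
wrist_force: [0.1, -0.1, -0.1]
grip_width: 0.271
grasp_force: 20.0
```

Its bottom is 3.5 mm from the floor with no contact force, so I'll finish the descent.

>>> {"method": "play_rows", "body": {"rows": [{"x": 0, "y": 0, "z": 0.002, "rx": 0, "ry": 0, "rz": 0}, {"x": 0, "y": 0, "z": 0.004, "rx": 0, "ry": 0, "rz": 0}, {"x": 0, "y": 0, "z": 0.005, "rx": 0, "ry": 0, "rz": 0}, {"x": 0, "y": 0, "z": 0.005, "rx": 0, "ry": 0, "rz": 0}]}}

```text
t: 23.68
eef_pos: [573.0, -298.9, 47.7]
tool_rot: [-0.0, -0.001, 1.0, 0.0]
wrist_force: [0.5, 0.6, -0.8]
grip_width: 0.27
grasp_force: 20.0
```

>>> {"method": "play_rows", "body": {"rows": [{"x": 0, "y": 0, "z": 0, "rx": 0, "ry": 0, "rz": 0}, {"x": 0, "y": 0, "z": 0, "rx": 0, "ry": 0, "rz": 0}, {"x": 0, "y": 0, "z": -0.02, "rx": 0, "ry": 0, "rz": 0}, {"x": 0, "y": 0, "z": -0.08, "rx": 0, "ry": 0, "rz": 0}, {"x": 0, "y": 0, "z": -0.14, "rx": 0, "ry": 0, "rz": 0}, {"x": 0, "y": 0, "z": -0.14, "rx": 0, "ry": 0, "rz": 0}], "grip": -1}}

```text
t: 24.42
eef_pos: [574.6, -299.8, 135.4]
tool_rot: [0.002, -0.001, 1.0, -0.001]
wrist_force: [0.8, -0.2, 0.1]
grip_width: 0.899
grasp_force: 0.0
```

Run:
```python
from h import *
for i in range(2): circ(35,26,f'd{i}.png',.75,.95)
circ(28,54,'d2.png',.9,1.02)
plan([570,252,160],np.pi)
```

```text
t 24.425 tcp [ 574.6 -299.8  135.4]
circle xy 572.6 -297.4 D 21.7
circle xy 575.6 -263.6 D 19.8
circle xy 560.6 -330.7 D 22.4
t 24.475 tcp [ 573.7 -299.3  133.6]
circle xy 572.8 -297.6 D 20.6
circle xy 561.2 -330.2 D 24.1
circle xy 576.5 -263.9 D 21.2
t 24.525 tcp [ 573.1 -298.9  132.3]
circle xy 574.0 -298.3 D 51.0
t 24.575 shift [ 0.003   0.9178 -0.0474] turn [ 0.    -0.     0.001]
```

>>> {"method": "play_rows", "body": {"rows": [{"x": 0, "y": 0, "z": -0.1, "rx": 0, "ry": 0, "rz": 0}, {"x": 0.003, "y": 0.918, "z": -0.12, "rx": 0, "ry": 0, "rz": 0}, {"x": 0.003, "y": 0.918, "z": -0.12, "rx": 0, "ry": 0, "rz": 0}, {"x": 0.003, "y": 0.918, "z": -0.12, "rx": 0, "ry": 0, "rz": 0}, {"x": 0.003, "y": 0.918, "z": -0.12, "rx": 0, "ry": 0, "rz": 0}, {"x": 0.003, "y": 0.918, "z": -0.12, "rx": 0, "ry": 0, "rz": 0}, {"x": 0.003, "y": 0.918, "z": -0.12, "rx": 0, "ry": 0, "rz": 0}, {"x": 0.003, "y": 0.918, "z": -0.12, "rx": 0, "ry": 0, "rz": 0}]}}

```text
t: 25.58
eef_pos: [570.0, 140.4, 200.3]
tool_rot: [-0.001, -0.001, 1.0, -0.0]
wrist_force: [1.5, 0.3, -0.2]
grip_width: 1.001
grasp_force: 0.0
```

Run:
```python
from h import *
plan([570,252,135],np.pi)
```

```text
t 25.575 shift [-0.0004  0.186   0.1088] turn [-0.    -0.001  0.001]
```

>>> {"method": "play_rows", "body": {"rows": [{"x": 0, "y": 0.186, "z": 0, "rx": 0, "ry": 0, "rz": 0}, {"x": 0, "y": 0.186, "z": 0.05, "rx": 0, "ry": 0, "rz": 0}, {"x": 0, "y": 0.186, "z": 0.109, "rx": 0, "ry": 0, "rz": 0}, {"x": 0, "y": 0.186, "z": 0.109, "rx": 0, "ry": 0, "rz": 0}, {"x": 0, "y": 0.186, "z": 0.109, "rx": 0, "ry": 0, "rz": 0}]}}

```text
t: 26.2
eef_pos: [571.0, 249.7, 136.4]
tool_rot: [-0.0, -0.001, 1.0, -0.0]
wrist_force: [0.5, 0.3, 0.7]
grip_width: 0.999
grasp_force: 0.0
```

Run:
```python
from h import *
for i in range(2): circ(18,47,f'e{i}.png',.85,1.1)
look(['small_cover'],Z,k=1)
plan([570,252,28],np.pi)
```

```text
t 26.2 tcp [571.  249.7 136.4]
circle xy 573.4 249.9 D 46.3
t 26.25 tcp [571.3 249.8 137. ]
circle xy 573.4 249.6 D 44.8
small_cover pin 0.56 314 237 [572.1 249.2   3. ]
small_cover spot 0.67 [316. 241.  58.  64.] [573.3 250.3  11. ]
t 26.4 shift [0.0026 0.0035 0.1819] turn [0.    0.001 0.001]
```

>>> {"method": "play_rows", "body": {"rows": [{"x": -0.003, "y": 0, "z": 0.08, "rx": 0, "ry": 0, "rz": 0}, {"x": -0.003, "y": 0, "z": 0.15, "rx": 0, "ry": 0, "rz": 0}, {"x": -0.003, "y": 0, "z": 0.18, "rx": 0, "ry": 0, "rz": 0}, {"x": -0.003, "y": 0, "z": 0.18, "rx": 0, "ry": 0, "rz": 0}, {"x": -0.003, "y": 0, "z": 0.18, "rx": 0, "ry": 0, "rz": 0}]}}

```text
t: 27.02
eef_pos: [573.5, 250.5, 29.5]
tool_rot: [0.001, -0.001, 1.0, 0.0]
wrist_force: [0.5, 0.3, 0.2]
grip_width: 1.001
grasp_force: 0.0
```

>>> {"method": "play_rows", "body": {"rows": [{"x": 0, "y": 0, "z": 0, "rx": 0, "ry": 0, "rz": 0}, {"x": 0, "y": 0, "z": 0, "rx": 0, "ry": 0, "rz": 0}, {"x": 0, "y": 0, "z": 0, "rx": 0, "ry": 0, "rz": 0}, {"x": 0, "y": 0, "z": 0, "rx": 0, "ry": 0, "rz": 0}, {"x": 0, "y": 0, "z": 0, "rx": 0, "ry": 0, "rz": 0}, {"x": 0, "y": 0, "z": 0, "rx": 0, "ry": 0, "rz": 0}, {"x": 0, "y": 0, "z": 0, "rx": 0, "ry": 0, "rz": 0}], "grip": 1}}

```text
t: 27.9
eef_pos: [572.5, 250.1, 27.9]
tool_rot: [-0.0, -0.001, 1.0, -0.0]
wrist_force: [-0.9, -0.3, 1.8]
grip_width: 0.507
grasp_force: 20.0
```

>>> {"method": "play_rows", "body": {"rows": [{"x": 0, "y": 0, "z": -0.03, "rx": 0, "ry": 0, "rz": 0}, {"x": 0, "y": 0, "z": -0.13, "rx": 0, "ry": 0, "rz": 0}, {"x": 0, "y": 0, "z": -0.23, "rx": 0, "ry": 0, "rz": 0}, {"x": 0, "y": -0.03, "z": -0.28, "rx": 0, "ry": 0, "rz": 0}, {"x": 0, "y": -0.12, "z": -0.28, "rx": 0, "ry": 0, "rz": 0}, {"x": 0, "y": -0.22, "z": -0.28, "rx": 0, "ry": 0, "rz": 0}, {"x": 0, "y": -0.32, "z": -0.28, "rx": 0, "ry": 0, "rz": 0}, {"x": 0, "y": -0.42, "z": -0.28, "rx": 0, "ry": 0, "rz": 0}]}}

```text
t: 28.9
eef_pos: [572.8, -3.7, 197.2]
tool_rot: [0.001, -0.001, 1.0, -0.0]
wrist_force: [1.0, -0.2, -0.4]
grip_width: 0.503
grasp_force: 20.0
```

>>> {"method": "play_rows", "body": {"rows": [{"x": 0, "y": -0.1, "z": 0, "rx": 0, "ry": 0, "rz": 0}, {"x": 0, "y": -0.2, "z": 0, "rx": 0, "ry": 0, "rz": 0}, {"x": 0, "y": -0.3, "z": 0, "rx": 0, "ry": 0, "rz": 0}, {"x": 0, "y": -0.4, "z": 0.03, "rx": 0, "ry": 0, "rz": 0}, {"x": 0, "y": -0.48, "z": 0.08, "rx": 0, "ry": 0, "rz": 0}, {"x": 0, "y": -0.49, "z": 0.12, "rx": 0, "ry": 0, "rz": 0}, {"x": 0, "y": -0.49, "z": 0.12, "rx": 0, "ry": 0, "rz": 0}]}}

```text
t: 29.78
eef_pos: [572.4, -296.0, 123.2]
tool_rot: [-0.001, -0.0, 1.0, 0.001]
wrist_force: [0.8, 0.4, 0.4]
grip_width: 0.509
grasp_force: 20.0
```

Run:
```python
from h import *
arm.get_image('wrist')
circ(arm.sense()['eef_pos'][2]-9.9,47,'g0.png',.9,1.1)
circ(28,54,'g1.png',.9,1.02)
s=arm.sense();print(s['eef_pos'],s['grip_width'])
plan([573,-297.8,58],np.pi)
```

```text
t 29.825 tcp [ 573.1 -295.7  124.4]
circle xy 568.8 -291.8 D 50.2
circle xy 548.6 -300.4 D 50.2
circle xy 549.7 -292.2 D 47.0
circle xy 558.7 -296.3 D 42.8
t 29.875 tcp [ 573.7 -295.6  125.2]
circle xy 575.4 -298.8 D 51.9
[ 574.0318242  -295.53907695  125.4899627 ] 0.5090283377163143
t 29.925 shift [ 0.0019 -0.0037  0.1125] turn [-0.     0.001  0.001]
```

>>> {"method": "play_rows", "body": {"rows": [{"x": 0.002, "y": -0.0037, "z": 0.04, "rx": 0, "ry": 0, "rz": 0}, {"x": 0.002, "y": -0.0037, "z": 0.08, "rx": 0, "ry": 0, "rz": 0}, {"x": 0.002, "y": -0.0037, "z": 0.095, "rx": 0, "ry": 0, "rz": 0}, {"x": 0.002, "y": -0.0037, "z": 0.104, "rx": 0, "ry": 0, "rz": 0}, {"x": 0.002, "y": -0.0037, "z": 0.11, "rx": 0, "ry": 0, "rz": 0}, {"x": 0.002, "y": -0.0037, "z": 0.115, "rx": 0, "ry": 0, "rz": 0}, {"x": 0.002, "y": -0.0037, "z": 0.115, "rx": 0, "ry": 0, "rz": 0}]}}

```text
t: 30.8
eef_pos: [572.2, -298.1, 55.0]
tool_rot: [0.0, -0.001, 1.0, -0.0]
wrist_force: [0.3, -0.0, 0.3]
grip_width: 0.509
grasp_force: 20.0
```

>>> {"method": "play_rows", "body": {"rows": [{"x": 0, "y": 0, "z": 0.002, "rx": 0, "ry": 0, "rz": 0}, {"x": 0, "y": 0, "z": 0.0033, "rx": 0, "ry": 0, "rz": 0}, {"x": 0, "y": 0, "z": 0.0033, "rx": 0, "ry": 0, "rz": 0}]}}

```text
t: 31.18
eef_pos: [572.2, -298.1, 52.9]
tool_rot: [0.0, -0.001, 1.0, -0.0]
wrist_force: [-0.6, 1.0, -0.3]
grip_width: 0.502
grasp_force: 20.0
```

>>> {"method": "play_rows", "body": {"rows": [{"x": 0, "y": 0, "z": 0, "rx": 0, "ry": 0, "rz": 0}, {"x": 0, "y": 0, "z": 0, "rx": 0, "ry": 0, "rz": 0}, {"x": 0, "y": 0, "z": 0, "rx": 0, "ry": 0, "rz": 0}, {"x": 0, "y": 0, "z": -0.02, "rx": 0, "ry": 0, "rz": 0}, {"x": 0.02, "y": 0, "z": -0.1, "rx": 0, "ry": 0, "rz": 0}, {"x": 0.05, "y": 0, "z": -0.17, "rx": 0, "ry": 0, "rz": 0}, {"x": 0.05, "y": 0, "z": -0.17, "rx": 0, "ry": 0, "rz": 0}, {"x": 0.05, "y": 0, "z": -0.17, "rx": 0, "ry": 0, "rz": 0}], "grip": -1}}

```text
t: 32.17
eef_pos: [542.2, -298.1, 155.0]
tool_rot: [0.0, -0.001, 1.0, -0.0]
wrist_force: [-0.1, -0.1, -0.4]
grip_width: 0.996
grasp_force: 0.0
```

Run:
```python
from h import *
a=arm.get_image('wrist')[:,:,::-1]; b=arm.get_image('scene')[:,:,::-1]
w=cv2.resize(a[60:330,180:450],(540,540)); sc=cv2.resize(b[180:250,390:520],(260,140),interpolation=cv2.INTER_CUBIC)
o=np.zeros((540,800,3),np.uint8);o[:,:540]=w;o[:140,540:]=sc
cv2.imwrite('pics/final.png',o)
circ(43,47,'f.png',.85,1.05); look(['small_cover','large_cover'],dict(small_cover=28,large_cover=31),k=1)
```

```text
t 32.275 tcp [ 542.  -297.8  153.9]
circle xy 571.8 -298.4 D 45.0
small_cover pin 0.59 314 273 [ 570.8 -298.8   28. ]
small_cover spot 0.55 [317. 280.  59.  59.] [ 573.7 -296.    36. ]
large_cover pin 0.81 297 109 [ 444.5 -311.    31. ]
large_cover spot 0.6 [297. 105.  97. 105.] [ 442.3 -310.6   39. ]
```

View pics/final.png

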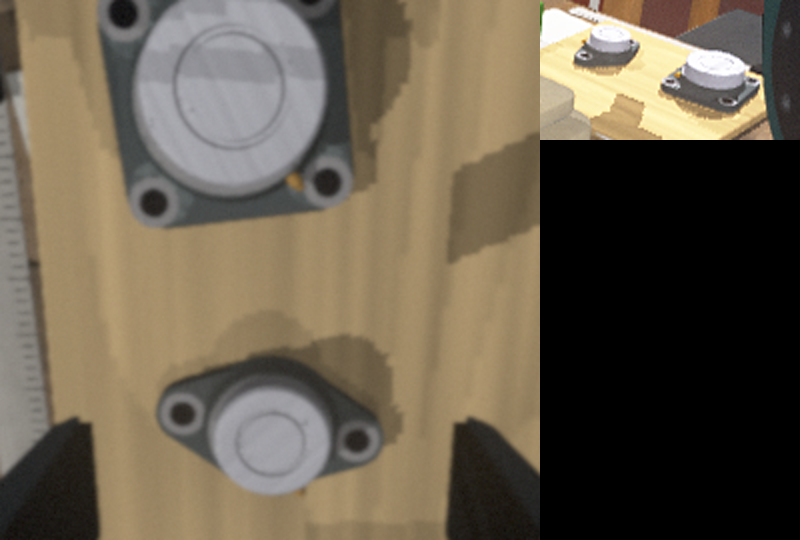

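Both covers sit flat and centred: the large one at (230,88) and the small one at (270,438) in the view. The scene inset shows both level. I'm handing in.

```bash
python3 -c "
from station import arm
print(arm.hand_in())"
```

```text
the job is handed in; nothing more can be done
None
```

Job handed in at about 32 s: the last pictures show both covers level and centred over their seated bearings. The spare bearing, the bushings and the blue look-alike were left alone; I have no verdict from the judge.

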